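Get the tube block out from behind the reagent bottles

ROBOT

A 6-joint arm with a two-finger parallel gripper is mounted at the origin on the work surface. World frame = base frame: x ahead of the robot, y to its left, z up, the work surface at z = 0. Lengths are in m, angles in rad, forces in N, time in s.
With the tool pointing down it reaches from about 0.25 to 0.85 m from the base axis. Payload 12.5 kg.
Tool frame: the origin (TCP) lies at the very end of the fingers, on their centre line; the grasp point (between the pads) lies 19 mm behind it; z points along the fingers, y is the line along which they close (so a half turn about z gives the same grasp; the last joint's range is limited). The gripper opens to 93 mm and grips with 3 to 60 N. Pads are 15 mm wide; open, the fingers measure 128 mm over their backs; the gripper's body (75 mm by 188 mm) begins 65 mm behind the grasp point.
Start: joints at [-1.431, 0.351, 1.652, -0, 1.139, -0.085], TCP at [0.123, -0.536, 0.219] pointing down, gripper open.
Joint ranges: [-2.75, 2.75], [-0.79, 2.1], [0.01, 2.65], [-1.57, 4.71], [0.07, 3.14], [-2.87, 2.87]. Speed limits (rad/s): [2.22, 2.22, 2.79, 3.14, 3.14, 3.14].

INTERFACE

Orientations are given as a unit quaternion [w, x, y, z].
In Python, from rig import ctrl gives the robot as it stands. Calls block until the motion is done:
- ctrl.goto(position, orientation): joint-space move of the TCP to a pose.
- ctrl.servo_line(position, rate=0.15, attitude=None): straight line of the TCP; attitude=None keeps the orientation; rate is the mean speed in m/s.
- ctrl.move_joints(angles): joint-space move.
- ctrl.grip(opening, newtons=None): finger opening in m; newtons is the grip in N (None keeps the last); returns when the fingers have stopped.
- ctrl.sleep(seconds).
- ctrl.ik(position, orientation): joint angles nearest the present ones, or None.
- ctrl.get_state(): the state.
- ctrl.get_image(name): name is "side" or "top"; returns (picture, depth): 400x640x3 uint8, red, green, blue; 400x640 float32, m along the optical axis (not along the pixel's ray), 0 where there is no reading.
- ctrl.camera_info(name): a dict with "intrinsics" (3x3 intrinsics, pixels), "dist_coeffs" ([k1, k2, p1, p2, k3] as OpenCV has them; the pictures are not rectified), "extrinsics" (4x4, takes a point from camera to world coordinates). Camera axes: x right, y up, looking along -z (the intrinsics and any distortion apply to the point x, -y, -z); pixel columns grow to the right and rows downward; lengths in m; the calibration is good to about 2 mm. A picture is of the moment at which its call begins. camera_info takes no time and is no camera call.
A pose or a line that the arm cannot do raises ctrl.IKError and nothing moves.
- ctrl.finish_job(): hands the job in; it is judged then, once.
The state is a dict: "clock": time; "qpos": joint angles; "qd": joint speeds; "joint_torque": joint torques, N m; "ee_pos": TCP position; "tool_rot": TCP orientation; "contact_force": force on the tool from outside, world axes, zero at the start; "wrist_torque": the same for the moment, N m; "finger_gap": finger opening in m; "grasp_force": force on a finger pad.
Only numpy, scipy, OpenCV 4.12 (cv2) and the standard library are available. Lean on these libraries where they do the work, as an engineer would, in place of code of your own. Each camera call takes 0.05 s, during which the arm holds its last target. There are 200 camera calls.

TASK

The tube block at the back of the blue tray is needed in the steel cradle, but three bottles stand in front of it. First set all three bottles upright on the black mat, leaving the block where it is; then, with the bottles still on the mat, lay the block flat in the cradle with its length along the cradle's; finally stand each bottle back in the tray in its own place, where it stood before. Set things down rather than dropping or tipping them, and do not push the beaker, tube rack or timer about.

Things in the scene. Friction and masses are not known exactly. Their poses are not given: they have to be found in the camera images.
- square_bottle: White plastic bottle with a square body 56 x 56 mm, 84 mm tall, sloping shoulder (about 48 mm across at its foot) to 92 mm, total height 120 mm, about 0.22 kg. Grey round screw cap on its axis, 30 mm across, the top 28 mm: grip it there, fingertips above the shoulder. Stands in the tray's front row, about square to the tray. Origin: centre of the underside; z up.
- round_bottle: White plastic bottle with a round body 56 mm across, 72 mm tall, sloping shoulder to 80 mm, total height 108 mm, about 0.18 kg. Grey round screw cap on its axis, 30 mm across, the top 28 mm: grip it there, fingertips above the shoulder. Stands in the tray's front row, about square to the tray. Origin: centre of the underside; z up.
- slab_bottle: White plastic bottle, the lowest and narrowest, with an oblong body 56 mm (its x) x 40 mm (its y), 58 mm tall, sloping shoulder to 66 mm, total height 94 mm, about 0.15 kg. Grey round screw cap on its axis, 30 mm across, the top 28 mm: grip it there, fingertips above the shoulder. Stands in the tray's front row, about square to the tray. Origin: centre of the underside; z up.
- block: Aluminium tube block with five empty round holes in a row in its top: 40 mm (its x) x 110 mm (its y, along the row) x 45 mm tall, about 0.35 kg, loose. In the tray's back row, length along the tray's y, about 5 mm behind the bottles, over 40 mm clear behind it. Gripped across its 40 mm width. Origin: centre of the underside; z up.
- tray: Blue open tray, fixed: 180 mm (its x, away from the robot) x 230 mm (its y, to the left) outside, walls 5 mm thick, 15 mm high over the bench, inner floor 5 mm above the bench. Bottle centres are about 34 mm to the robot's side of its middle and 68 mm apart along y, in any order. Origin: centre of the underside.
- mat: Side area: black rubber mat lying flat, fixed, 280 mm (its x) x 140 mm (its y), 3 mm thick, to the left or to the right of the tray. Origin: centre of the underside.
- cradle: Steel cradle, fixed, on the other side of the tray from the mat: a shallow open box 144 mm (its x) x 74 mm (its y) outside, 134 x 64 mm inside, walls 10 mm high over the bench, inner floor 5 mm above the bench. The block goes flat in it, its 110 mm length along the cradle's x, either way round. Origin: centre of the underside.
- beaker: Bystander: clear glass beaker, 66 mm across and 80 mm tall, loose, beyond the tray. Origin: centre of the underside.
- tube_rack: Bystander: white tube rack 50 x 100 mm with five capped tubes, 84 mm tall, loose, beyond the tray. Origin: centre of the underside.
- timer: Bystander: flat white bench timer 60 x 75 x 20 mm, loose, on the robot's side of the tray. Origin: centre of the underside.
Mind the look-alikes: they are no part of the job. Leave any purple or yellow look-alike of the square_bottle alone.

How it is judged:
By the outcome, as a careful person would: the job done as asked, in the order asked, and still so for the second after the job is handed in, with the robot touching nothing.
It also fails if it takes over 138 s, if anything falls off the work surface, if the arm or the gripper's body presses on something with over 40 N, if the wrist force passes 120 N, or if a joint passes its speed limit or range.

## Working session

There is one attempt and no reset: what is moved stays moved. The work goes in short steps, each a Python script; the robot and the scene stay as the last script left them, time stands still between calls to the robot, and variables do not carry over. Pictures are saved under pics/ and viewed, at most 14 in all, crops included, and the job is handed in when it is done.

```bash
mkdir -p pics; ls
python3 - <<'E'
from rig import ctrl
import cv2,numpy as np
for n in("top","side"):
    im,d=ctrl.get_image(n); np.save(f"pics/{n}0.npy",d); cv2.imwrite(f"pics/{n}0.png",im[:,:,::-1])
    c=ctrl.camera_info(n); print(n,c)
print(ctrl.get_state())
E
```

```text
pics
top {'intrinsics': array([[366.46377073,   0.        , 318.69018992],
       [  0.        , 366.46377073, 203.27604816],
       [  0.        ,   0.        ,   1.        ]]), 'dist_coeffs': array([-0.05929154,  0.        ,  0.        ,  0.        ,  0.        ]), 'extrinsics': array([[-0.00868562,  0.99458878, -0.10352642,  0.47750727],
       [-0.99973161, -0.01086059, -0.02046366, -0.01100925],
       [-0.02147728,  0.1033209 ,  0.99441617,  0.86475311],
       [ 0.        ,  0.        ,  0.        ,  1.        ]])}
side {'intrinsics': array([[373.65704151,   0.        , 311.44286887],
       [  0.        , 373.65704151, 195.24806098],
       [  0.        ,   0.        ,   1.        ]]), 'dist_coeffs': array([-0.03106629,  0.        ,  0.        ,  0.        ,  0.        ]), 'extrinsics': array([[ 0.99763717,  0.05685425, -0.03857042,  0.53845793],
       [-0.0680754 ,  0.74234062, -0.66655543, -0.67356417],
       [-0.00926412,  0.66760617,  0.74445697,  0.80490971],
       [ 0.        ,  0.        ,  0.        ,  1.        ]])}
{'clock': 0.1, 'qpos': array([-1.43058687e+00,  3.51212104e-01,  1.65235226e+00,  6.48131324e-06,
        1.13910613e+00, -8.45945712e-02]), 'qd': array([ 0.0017001 , -0.00139531, -0.00191102,  0.00065209,  0.00076386,
       -0.0004035 ]), 'joint_torque': array([ 1.10107660e-03, -4.98025131e+01, -2.85703933e+01,  6.99857692e-02,
        2.38927617e-02, -1.92893134e-05]), 'ee_pos': array([ 0.12258934, -0.53584565,  0.21814195]), 'tool_rot': array([-5.38792967e-04,  9.93689550e-01,  1.12164114e-01, -1.20425528e-05]), 'contact_force': array([-0.61929965,  0.07594473, -0.25061805]), 'wrist_torque': array([ 0.01137075, -0.03375612, -0.01615246]), 'grasp_force': 0.0, 'finger_gap': 0.09312122713741355}
```

View pics/top0.png

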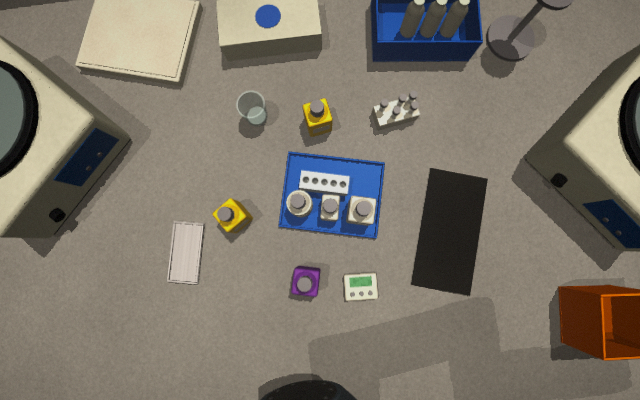

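View pics/side0.png

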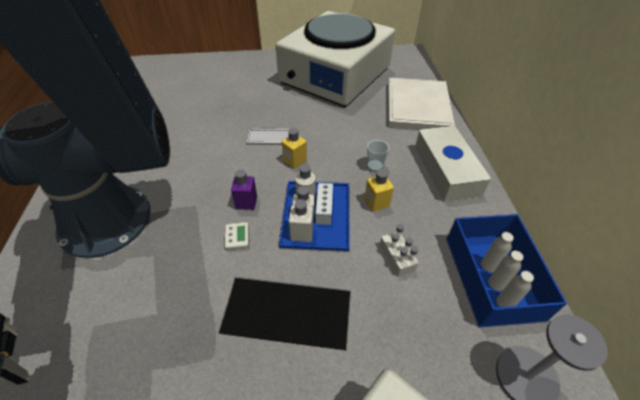

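The top view shows the tray at about (332,195), with the round, slab and square bottles at (298,202), (330,207) and (362,210) and the block at (325,183). The mat is on the right at (450,232) and the cradle on the left at (186,252). Next I'll take world positions from the depth.

```bash
cat > h.py <<'E'
import cv2,numpy as np
from rig import ctrl
def cloud(n,d):
    c=ctrl.camera_info(n); K,D,T=c["intrinsics"],c["dist_coeffs"],c["extrinsics"]
    v,u=np.mgrid[:d.shape[0],:d.shape[1]]
    p=cv2.undistortPoints(np.stack([u,v],-1).reshape(-1,1,2).astype(float),K,D).reshape(*d.shape,2)
    P=np.stack([p[...,0]*d,-p[...,1]*d,-d],-1)
    return P@T[:3,:3].T+T[:3,3]
def pix(n,uv,z):
    "pixels -> world on plane z"
    c=ctrl.camera_info(n); K,D,T=c["intrinsics"],c["dist_coeffs"],c["extrinsics"]
    p=cv2.undistortPoints(np.array(uv,float).reshape(-1,1,2),K,D).reshape(-1,2)
    r=np.c_[p[:,0],-p[:,1],-np.ones(len(p))]@T[:3,:3].T
    return T[:3,3]+r*((z-T[2,3])/r[:,2])[:,None]
def rect(mask,n,z):
    m=mask.astype(np.uint8); k,l,s,_=cv2.connectedComponentsWithStats(m)
    i=1+np.argmax(s[1:,4]); v,u=np.nonzero(l==i)
    w=pix(n,np.c_[u,v],z)[:,:2]
    (c,sz,a)=cv2.minAreaRect((w*1000).astype(np.float32))
    return np.round(c,1),np.round(sz,1),round(a,2)
E
python3 - <<'E'
from h import *
im=cv2.imread("pics/top0.png"); d=np.load("pics/top0.npy"); W=cloud("top",d)
hsv=cv2.cvtColor(im,cv2.COLOR_BGR2HSV)
def roi(a,b,c,e):
    m=np.zeros(d.shape,bool); m[b:e,a:c]=1; return m
blue=(hsv[...,0]>100)&(hsv[...,0]<130)&(hsv[...,1]>120)
t=blue&roi(270,140,400,250)
m=t.astype(np.uint8); print("tray z.015",rect(t,"top",.015))
print("mat",rect((hsv[...,2]<50)&roi(400,150,500,310),"top",.003))
g=roi(160,212,211,292); print("cradle",rect(g&(hsv[...,2]>150),"top",.01))
# heights
for nm,a in dict(round=(282,186,316,220),slab=(316,192,344,224),square=(345,192,380,226),block=(297,168,352,196),beaker=(232,88,270,130),rack=(370,90,422,132),yel1=(300,95,335,135),yel2=(210,195,250,235),timer=(340,268,380,304),purple=(285,260,325,304),bench=(230,300,280,340)).items():
    r=roi(*a); P=W[r]; z=P[:,2]; P=P[z>.012] if nm!='bench' else P
    if nm=='bench': print(np.median(z));continue
    zt=np.percentile(P[:,2],95 if nm!='block' else 60); top=P[abs(P[:,2]-zt)<.006]
    (c,s,an)=cv2.minAreaRect((top[:,:2]*1000).astype(np.float32))
    print(nm,"ztop",zt.round(4),len(top),top.mean(0).round(4),np.round(c,1),np.round(s,1),round(an,1),"bbox",P.min(0).round(3),P.max(0).round(3))
cv2.imwrite("pics/crop0.png",cv2.resize(im[145:245,270:395],None,fx=6,fy=6,interpolation=cv2.INTER_CUBIC))
E
```

```text
tray z.015 (array([587.7, -23.8]), array([229. , 179.3]), 82.59)
mat (array([ 499.4, -299.7]), array([138.7, 278.3]), 78.68)
cradle (array([464. , 324.8]), array([ 80.3, 160.5]), 84.72)
round ztop 0.1148 160 [0.5618 0.0492 0.1137] [561.9  49.1] [28.4 27.8] 44.5 bbox [ 0.478 -0.011  0.012] [0.608 0.093 0.865]
slab ztop 0.1012 156 [ 0.5528 -0.0181  0.1001] [552.2 -17.9] [27.3 27.5] 89.4 bbox [ 0.478 -0.05   0.013] [0.593 0.008 0.865]
square ztop 0.1268 172 [ 0.5439 -0.0859  0.1257] [543.9 -85.6] [28.2 28.7] 88.2 bbox [ 0.478 -0.135  0.012] [ 0.591 -0.011  0.865]
block ztop 0.0509 743 [ 0.6103 -0.0061  0.0507] [610.7  -5.8] [110.4  40.4] 82.0 bbox [ 0.478 -0.063  0.012] [0.637 0.052 0.865]
beaker ztop 0.0821 166 [0.786  0.1589 0.0805] [783.7 156.8] [62.2 63.9] 67.7 bbox [ 0.478 -0.011  0.012] [0.815 0.189 0.865]
rack ztop 0.0864 255 [ 0.7825 -0.1818  0.0848] [ 779.7 -177.2] [41.1 82.8] 14.1 bbox [ 0.478 -0.229  0.012] [ 0.812 -0.011  0.865]
yel1 ztop 0.1219 162 [0.7614 0.0073 0.1208] [761.6   7.6] [28.7 28.6] 37.3 bbox [ 0.478 -0.024  0.013] [0.795 0.041 0.865]
yel2 ztop 0.1218 159 [0.536  0.1991 0.1208] [536. 200.] [27.3 27. ] 88.4 bbox [ 0.478 -0.011  0.012] [0.573 0.235 0.865]
timer ztop 0.0234 819 [ 0.3745 -0.0868  0.0208] [374.6 -86.8] [58.1 73.9] 3.4 bbox [ 0.344 -0.125  0.012] [ 0.478 -0.011  0.865]
purple ztop 0.1218 162 [0.3929 0.0356 0.1206] [392.9  35.9] [27.  27.8] 19.6 bbox [ 0.363 -0.011  0.014] [0.478 0.065 0.865]
0.0006821272276294477
```

View pics/crop0.png

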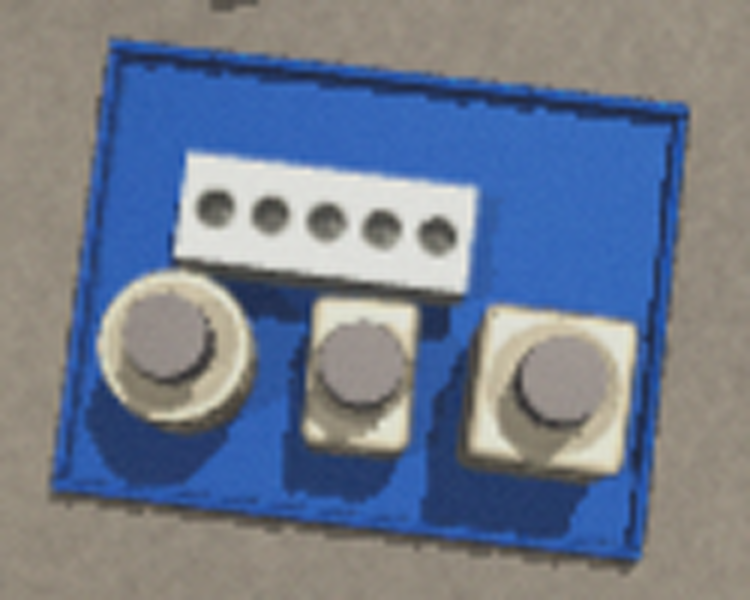

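The crop confirms three bottles in front of the block, at a tray yaw of about −7.5°. The cradle came out too large, so I'll check it on a crop.

Run:
```python
from h import *
im=cv2.imread("pics/top0.png"); d=np.load("pics/top0.npy"); W=cloud("top",d)
cv2.imwrite("pics/crad.png",cv2.resize(im[210:295,155:220],None,fx=7,fy=7,interpolation=cv2.INTER_CUBIC))
print((W[216:292:3,187,2]*1000).round(1)); print((W[252,162:212,2]*1000).round(1))
g=W[205:300,155:220]; hi=g[(g[...,2]>.008)]
print(len(hi),cv2.minAreaRect((hi[:,:2]*1000).astype(np.float32)))
```

```text
[ 3.   2.4  9.3  4.7  7.1  5.6  6.9  3.6  7.5  7.4  8.   6.6  1.9  7.8
  5.7  7.3  4.2  6.8  2.1  5.   7.   6.5 13.3 -0.   0.5  1.2]
[-2.   0.6  0.   3.7 -0.3  1.8 -2.  -0.7 11.2  9.8  6.1  6.6  4.9  6.4
  4.8  4.9  2.8  5.   5.4  5.5  5.1  7.   7.6  5.3  7.2  1.9  6.5  5.9
  5.2  8.2  4.6  6.7  5.4  4.9  7.   8.2 10.6 11.6 10.9  5.8 -1.3 -1.6
 -2.2  0.4  1.1  1.4  0.3  2.1 -0.1  1.7]
563 ((481.14508056640625, 186.4526824951172), (155.13502502441406, 386.09033203125), 11.130863189697266)
```

View pics/crad.png

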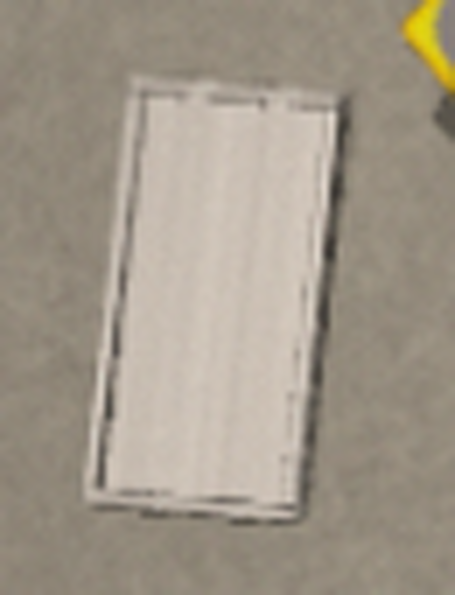

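The cradle corners in the crop are (132,78), (346,97), (298,518) and (88,498). I'll compute its pose from them and move the first bottle.

```bash
cat >> h.py <<'E'
def quat(a):
    "tool down, closing line at a deg; half turn chosen nearest"
    return [[0,np.sin(t/2+np.pi/4),-np.cos(t/2+np.pi/4),0] for t in ()] 
from scipy.spatial.transform import Rotation as Ro
def q(a,p):
    best=None
    for t in np.radians([a,a+180]):
        y=np.array([np.cos(t),np.sin(t),0]);z=np.array([0,0,-1.])
        w=Ro.from_matrix(np.c_[np.cross(y,z),y,z]).as_quat(); w=np.r_[w[3],w[:3]]
        j=ctrl.ik(p,w)
        if j is not None:
            s=np.abs(j-ctrl.get_state()["qpos"]).max()+(10 if abs(j[5])>2.6 else 0)
            if best is None or s<best[0]: best=(s,w)
    return best[1]
def fz(): return ctrl.get_state()["contact_force"][2]
def say(*a):
    s=ctrl.get_state(); print(*a,"t",round(s["clock"],1),"tcp",s["ee_pos"].round(4),"gap",round(s["finger_gap"],4),"gf",round(s["grasp_force"],1),"F",s["contact_force"].round(1))
B=dict(square=(.120,(.5437,-.0858)),slab=(.094,(.5525,-.0180)),round=(.108,(.5618,.0491)))
M=np.array([.4994,-.2997]); mx=np.array([np.cos(np.radians(-11.3)),np.sin(np.radians(-11.3))])
S=dict(square=M,slab=M+.085*mx,round=M-.085*mx)
A=-7.5
def setdown(x,y,z,rate=.12):
    ctrl.servo_line([x,y,z+.003],rate=rate); ctrl.sleep(.15); f0=fz()
    for k in range(8):
        zz=z+.002-.001*k; ctrl.servo_line([x,y,zz],rate=.02)
        if fz()-f0>1.2: break
    say("down",round((zz-z)*1000,1))
def move(h,p0,z0,p1,z1,a0=A,a1=A,op=.055,N=20,close=.02,zt=.27):
    "h: TCP height above the thing's underside"
    top0=[*p0,zt]; top1=[*p1,zt]
    ctrl.goto(top0,q(a0,top0)); ctrl.grip(op)
    ctrl.servo_line([*p0,z0+h],rate=.2); ctrl.grip(close,N); say("grip")
    ctrl.servo_line(top0,rate=.2); say("lifted")
    ctrl.goto(top1,q(a1,top1))
    setdown(*p1,z1+h,rate=.15); ctrl.grip(op); ctrl.servo_line(top1,rate=.2); say("done")
E
sed -i '/^def quat/,/^    return \[\[0/d' h.py
python3 - <<'E'
from h import *
c=np.array([(132,78),(346,97),(298,518),(88,498)]); c=(c+.5)/7-.5+[155,210]
w=pix("top",c,.01)[:,:2]; print("cradle",w.round(4),w.mean(0),[np.linalg.norm(w[i]-w[i-1]) for i in range(4)])
for e in (w[0]-w[3],w[1]-w[2]): print(np.degrees(np.arctan2(e[1],e[0])))
h,p=B["square"]; move(h-.025,p,.005,S["square"],.003)
im,d=ctrl.get_image("top"); cv2.imwrite("pics/t1.png",im[100:320,150:510,::-1].repeat(2,0).repeat(2,1))
E
```

```text
cradle [[0.5286 0.3523]
 [0.5216 0.278 ]
 [0.3814 0.2916]
 [0.3878 0.3637]] [0.45483028 0.32141012] [np.float64(0.14130299209746977), np.float64(0.07464508239536384), np.float64(0.14087054121905807), np.float64(0.07236312400304597)]
-4.640331024618454
-5.566709457812052
grip t 4.6 tcp [ 0.544  -0.0858  0.1003] gap 0.0285 gf 20.0 F [ 0.9 -0.2  2.6]
lifted t 5.6 tcp [ 0.5431 -0.0857  0.2687] gap 0.0287 gf 20.0 F [ 0.5  0.6 -2.5]
down 0.0 t 8.7 tcp [ 0.4996 -0.2998  0.0983] gap 0.0287 gf 20.0 F [0.3 0.3 0.8]
done t 10.3 tcp [ 0.499  -0.2994  0.2688] gap 0.055 gf 0.0 F [-0.   0.8 -0.7]
```

View pics/t1.png

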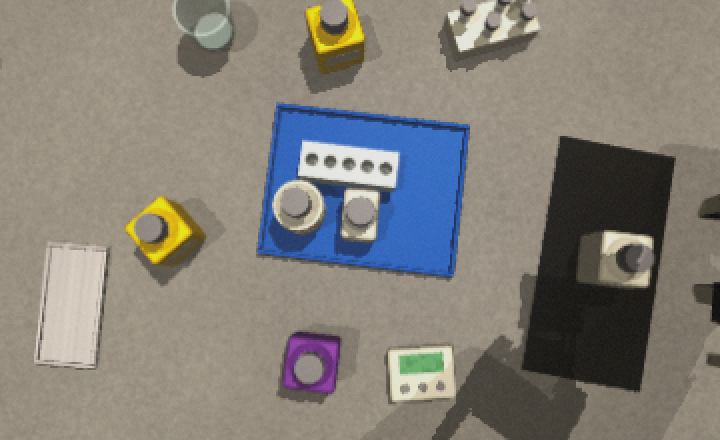

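The square bottle stands upright mid-mat, with its cap at crop (635,258), and the rest is undisturbed. Now the other two.

Run:
```python
from h import *
for n in ("slab","round"):
    h,p=B[n]; move(h-.025,p,.005,S[n],.003)
ctrl.goto([.45,.12,.35],q(A,[.45,.12,.35]))
im,d=ctrl.get_image("side"); cv2.imwrite("pics/s2.png",im[:,:,::-1])
im,d=ctrl.get_image("top"); cv2.imwrite("pics/t2.png",im[100:320,200:520,::-1].repeat(2,0).repeat(2,1)); W=cloud("top",d)
P=W[160:200,290:360].reshape(-1,3); P=P[abs(P[:,2]-.05)<.006]
print(len(P),P.mean(0),cv2.minAreaRect((P[:,:2]*1000).astype(np.float32))); say()
```

```text
grip t 13.4 tcp [ 0.5527 -0.018   0.0743] gap 0.0286 gf 20.0 F [ 0.3 -0.7  2.9]
lifted t 14.5 tcp [ 0.5519 -0.0179  0.2688] gap 0.0286 gf 20.0 F [ 0.3  0.9 -2.2]
down 0.0 t 18.0 tcp [ 0.5829 -0.3165  0.0723] gap 0.0284 gf 20.0 F [ 0.2 -0.3  1.9]
done t 19.8 tcp [ 0.5823 -0.3161  0.2687] gap 0.055 gf 0.0 F [-0.6  0.5 -0.7]
grip t 23.0 tcp [0.562  0.0491 0.0883] gap 0.0286 gf 20.0 F [0.5 0.1 3.1]
lifted t 24.1 tcp [0.5612 0.0491 0.2687] gap 0.0288 gf 20.0 F [ 0.2 -0.  -1.4]
down 0.0 t 27.7 tcp [ 0.4162 -0.2832  0.0863] gap 0.0287 gf 20.0 F [0.6 0.4 4.5]
done t 29.4 tcp [ 0.4157 -0.2827  0.2689] gap 0.0552 gf 0.0 F [-0.7  0.4  0. ]
747 [ 0.61023972 -0.00607045  0.05068618] ((610.6126098632812, -6.035663604736328), (109.97158813476562, 40.401817321777344), 82.08406829833984)
t 31.0 tcp [0.4502 0.1192 0.3497] gap 0.0549 gf 0.0 F [ 0.1  0.6 -0.6]
```

View pics/t2.png

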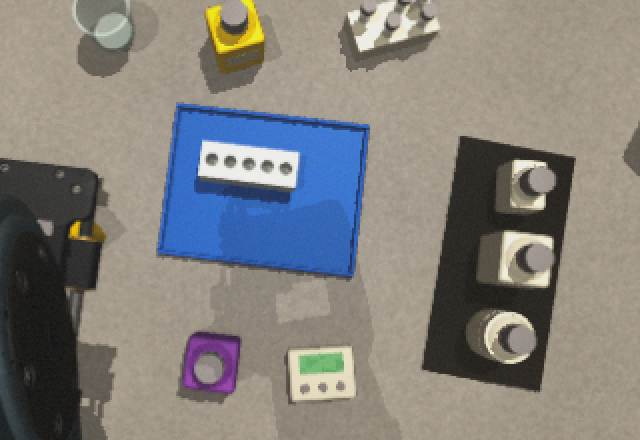

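View pics/s2.png

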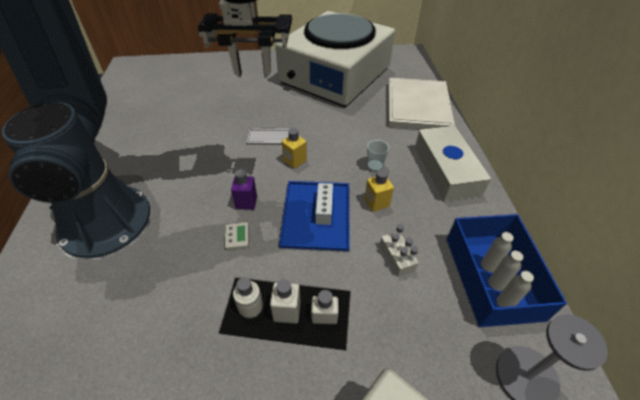

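All three bottles are upright on the mat, with caps at (540,179), (536,257) and (517,338) in the top crop. The block has not moved. Now the block.

Run:
```python
from h import *
move(.016,(.6105,-.006),.005,(.4548,.3214),.005,a0=-8,a1=84.9,op=.062,N=40,close=.03,zt=.25)
p=[.45,-.15,.35]; ctrl.goto(p,q(A,p))
im,d=ctrl.get_image("top"); cv2.imwrite("pics/t3.png",cv2.resize(im[200:305,150:260,::-1],None,fx=5,fy=5)); W=cloud("top",d)
P=W[205:300,155:215].reshape(-1,3); P=P[abs(P[:,2]-.05)<.006]
print(len(P),P.mean(0),cv2.minAreaRect((P[:,:2]*1000).astype(np.float32))); say()
```

```text
grip t 34.1 tcp [ 0.6107 -0.006   0.0214] gap 0.0397 gf 40.0 F [-0.7 -0.1  4.2]
lifted t 35.4 tcp [ 0.6099 -0.0059  0.2487] gap 0.0395 gf 40.0 F [-0.4 -0.8 -3.3]
down -0.0 t 39.3 tcp [0.4549 0.3214 0.0214] gap 0.0401 gf 40.0 F [-2.1 -1.4  3.4]
done t 41.2 tcp [0.4544 0.3212 0.249 ] gap 0.0623 gf 0.0 F [-0.3  0.  -0.7]
784 [0.45558348 0.32129371 0.05042471] ((456.3511047363281, 322.27618408203125), (42.656612396240234, 109.58899688720703), 85.76337432861328)
t 43.0 tcp [ 0.4502 -0.1493  0.3498] gap 0.0621 gf 0.0 F [-0.4  0.1 -0.4]
```

View pics/t3.png

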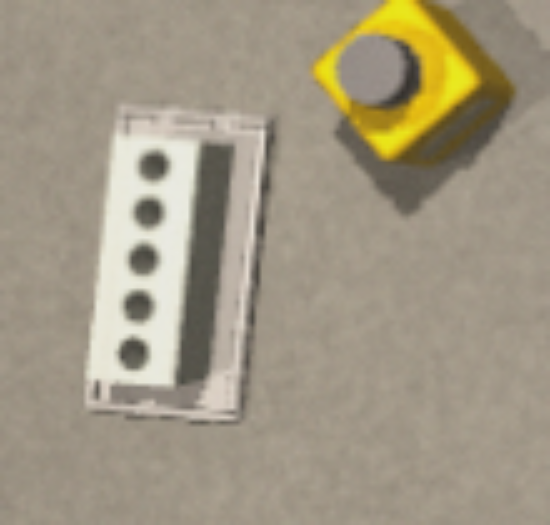

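The block lies flat in the cradle: its top is at 0.050, as it was in the tray, and it sits at crop (140,260) inside the walls. Now the bottles go back.

Run:
```python
from h import *
for n in ("round","slab","square"):
    h,p=B[n]; move(h-.025,S[n],.003,p,.005)
p=[.40,-.3,.35]; ctrl.goto(p,q(A,p))
im,d=ctrl.get_image("top"); cv2.imwrite("pics/t4.png",im[90:310,160:480,::-1].repeat(2,0).repeat(2,1)); W=cloud("top",d)
for nm,a in dict(round=(282,186,316,220),slab=(316,192,344,224),square=(345,192,380,226)).items():
    P=W[a[1]:a[3],a[0]:a[2]].reshape(-1,3); P=P[abs(P[:,2]-.006-B[nm][0])<.006]; print(nm,len(P),P.mean(0).round(4))
```

```text
grip t 45.7 tcp [ 0.4162 -0.2831  0.0863] gap 0.0284 gf 20.0 F [0.5 0.5 3.6]
lifted t 46.8 tcp [ 0.4156 -0.2827  0.2688] gap 0.0288 gf 20.0 F [ 1.3 -1.  -1.1]
down 0.0 t 50.4 tcp [0.562  0.0491 0.0883] gap 0.0284 gf 20.0 F [-0.7  0.8  3.5]
done t 52.1 tcp [0.5613 0.0491 0.2689] gap 0.055 gf 0.0 F [-0.1  1.1 -0.3]
grip t 55.3 tcp [ 0.5829 -0.3164  0.0723] gap 0.0287 gf 20.0 F [-0.2 -0.2  2.4]
lifted t 56.5 tcp [ 0.5823 -0.3161  0.2686] gap 0.0285 gf 20.0 F [-0.6 -0.5 -1.8]
down 0.0 t 60.0 tcp [ 0.5527 -0.018   0.0742] gap 0.0282 gf 20.0 F [ 1.1 -0.1  1.8]
done t 61.8 tcp [ 0.552  -0.018   0.2689] gap 0.055 gf 0.0 F [-0.  -0.3  0.2]
grip t 64.6 tcp [ 0.4996 -0.2998  0.0983] gap 0.0282 gf 20.0 F [-0.1  0.6  2. ]
lifted t 65.6 tcp [ 0.4989 -0.2994  0.2686] gap 0.0288 gf 20.0 F [-0.9  0.7 -3. ]
down 0.0 t 68.7 tcp [ 0.544  -0.0858  0.1003] gap 0.0284 gf 20.0 F [-0.3  1.6  1. ]
done t 70.3 tcp [ 0.5432 -0.0857  0.2689] gap 0.0551 gf 0.0 F [ 0.2 -0.7  0.2]
round 164 [0.5618 0.0492 0.1136]
slab 154 [ 0.5525 -0.0182  0.0997]
square 172 [ 0.5437 -0.086   0.1256]
```

View pics/t4.png

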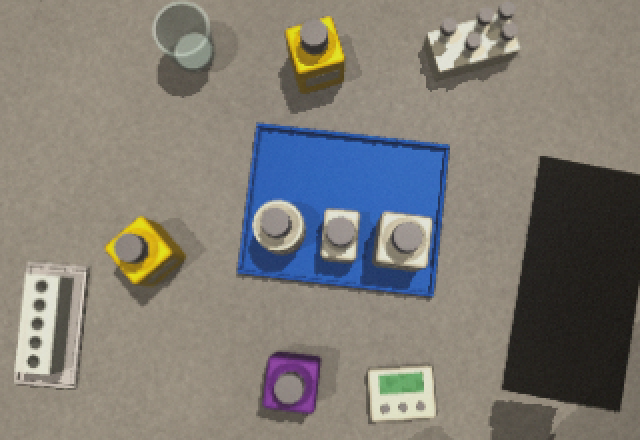

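The bottles are back within 0.5 mm of their original spots, at crop (276,225), (340,233) and (407,238), all upright. The block is in the cradle and the bystanders have not moved, so I'm handing in.

```bash
python3 -c "
from rig import ctrl
print(ctrl.finish_job())"
```

```text
the job is handed in; nothing more can be done
None
```

The job is handed in: the block lies flat in the cradle along its length, each bottle stands upright in its own place in the tray (within 0.5 mm by camera), and nothing else was moved, in about 73 s of the 138 s allowed.

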